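Close the slicer gauge, then hold the carriage in its release notch

TASK

Get the food slicer ready for its carriage to be lifted off and washed: first turn the slice-thickness knob fully clockwise to its zero stop, which closes the gauge plate and frees the carriage lock, then take the carriage by its black upright grip and slide it left along its rod, away from the blade, until you feel it drop into the release notch, its pointer on the raised mark and not past it. Finish while still holding the grip between the fingers, the carriage at rest in the notch and the knob still at zero; keep holding, do not let go, and leave the things standing round the slicer where they are.

Things in the scene. Friction and masses are not known exactly. Their poses are not given: they have to be found in the camera images.
- slicer: Fixed white and aluminium food slicer, 470 mm long. Origin on the worktop under it; x away from the robot, y to the left along the rod, z up. In its frame, mm: bed x -160..45, y -165..195, top z 45; knob end y -275..-140, top z 51; blade, guard and motor x 0..115, y -136..56, to z 238; gauge plate x 0..26, y 55..190, to z 154; guide rod x -103, z 58. (Wall cabinet: world x > 0.6, z > 0.5 m.)
- thickness_knob (a joint): Thickness knob on top of the slicer's right end; vertical axis. Rad: 0 at the zero stop (gauge closed), growing anticlockwise from above to 2.2; starts open. About 0.06 N m of friction; stays where left. While open by more than about 0.17 a lock bar inside the bed stops the carriage at about 0.116 m of travel.
- knob_grip (a point): On the knob's axis, middle of its black bar grip, 77 mm above the worktop. Turns with the knob: x lies along the bar (46 mm long, 14 mm thick along y, from 62 to 88 mm above the worktop, over a round skirt of 54 mm diameter). At the zero stop the bar lies along the slicer's x; the white line on it marks the -x end.
- carriage_travel (a joint): Carriage travel along the rod, m, growing to the left (slicer +y), away from the blade: 0 at the right end block, 0.150 in the release notch, 0.180 at the left end block; starts at the right. About 2 N of friction. From 12 to 6 mm before the notch a spring ball resists with up to 10 N, then draws the carriage in; leaving the notch takes about 9 N.
- slicer_carriage: The carriage: tray on a shoe on the guide rod; origin in the slicer's frame at x = 0, y = travel - 70 mm, z = 0, axes as the slicer's. Its black upright round grip (axis at x -103, y -12 mm here, 78 to 146 mm above the worktop, 27 mm thick at 122 to 136 mm, 21 mm at its waist) stands on the tray's robot-side edge; the food rest, a plate to 153 mm, at y 53..59, x -86..-6 mm.
- grip_middle (a point): Point on the axis of the carriage's upright grip, 123 mm above the worktop: where to hold it. In the slicer's frame at x = -103 mm, y = travel - 82 mm.
- release_mark (a point): Middle of the raised dark line, 19 x 4 mm, on the bed's front edge, 47 mm above the worktop. With the carriage in the notch, its dark cone pointer (on the carriage's front, 14 mm long, 42 mm left of the grip's axis) stands at this line (same y in the slicer's frame).
- mug_grey: White mug, 87 mm wide, 90 mm high, at the front left; origin under it. Bystander, loose.
- kitchen_timer: Round kitchen timer, 66 mm wide, 46 mm high, on the worktop at the right; origin under it. Bystander, loose.
- tea_box: Cardboard tea box, 70 x 122 x 77 mm, at the far right; origin under it. Bystander, loose.
- salt_shaker: Glass salt shaker, 44 mm wide, 90 mm high, close in front of the slicer's control end; origin under it. Bystander, loose.
- tomato_tin: Low tin, 76 mm wide, 58 mm high, beside the slicer's left end; origin under it. Bystander, loose.
- dish_brush: Dish brush, 36 x 269 x 62 mm, lying before the sink; origin under it. Bystander, loose.

How it is judged:
By the outcome, as a careful person would: the job done as asked, in the order asked, and still so for the second after the job is handed in, while the arm keeps its last pose, push and grip.
It also fails if it takes over 53 s, if anything falls off the work surface, if the arm or the gripper's body presses on something with over 40 N, if the wrist force passes 120 N, or if a joint passes its speed limit or range.

ROBOT

A 6-joint arm with a two-finger parallel gripper is mounted at the origin on a cart in front of the work surface, level with it; the furniture and walls round the work are solid. World frame = base frame: x ahead of the robot, y to its left, z up, the work surface at z = 0. Lengths are in m, angles in rad, forces in N, time in s.
With the tool pointing down it reaches from about 0.375 to 0.75 m from the base axis. Payload 9 kg.
Tool frame: the origin (TCP) lies on the centre line of the jaws, within the pads' length; the fingertips stand ahead of it and the grasp point (between the pads) lies 11 mm behind it (manip.nose_length is the x of the fingertips in the tool frame, in m); x points along the fingers, y is the direction in which the jaws open and shut, and the axes are right-handed (so a half turn about x gives the same grasp; the last joint's range is limited). The gripper opens to 85 mm and grips with 20 to 120 N. Pads are 22 mm wide; open, the fingers measure 114 mm over their backs; the gripper's body (76 mm by 85 mm) begins 54 mm behind the grasp point. The pads swing forward as they close: fully open they stand 13 mm farther back than shut.
Start: joints at [1.012, 0.104, 0.097, 1.564, 0, 1.353], TCP at [0.201, 0.566, 0.239] pointing down, gripper open.
Joint ranges: [-2.99, 2.99], [-0.84, 1.86], [-1.1, 1.16], [-1.84, 2.11], [-1.51, 1.56], [-3.14, 3.14]. Speed limits (rad/s): [2.22, 2.22, 2.57, 3.14, 3.14, 3.14].

INTERFACE

Orientations are given as a 3x3 rotation matrix whose columns are the frame's x, y, z axes.
In Python, from rig import sensors, vision, manip gives the robot as it stands.
- The arm moves only by the tool servo_tool, never from a script. Its argument "targets" is a list that holds one entry, the list of rows, each a list of 6 numbers: the shift along the tool's x, y, z normalised to -1 to 1, where 1 is 300 mm, then the turn, a rotation vector about the tool's x, y, z normalised to -1 to 1, where 1 is 1.5 rad. A call has exactly 8 rows; each row is the pose to reach, as a shift and turn from the pose commanded when the call began, along the tool's axes at that moment; what a row does not reach only later rows make up. A row lasts 1/10 s, in which the tool goes at most 50 mm and 8.59 degrees, less where a joint would pass 70% of its speed; a pose out of reach is approached as far as the arm can. A call with a number of a shift or a turn outside -1 to 1 is refused whole. A call with a gripper value outside its range is refused whole. "jaw" is the opening, from -1 (shut) to 1 (fully open), set as the call begins (left out, the last holds). The fingers move at their own pace and stop on an object; the grip force is fixed at half the most. Time passes only in rows, so rows that repeat a pose let the fingers close, or fill a call up. It gives the time, the measured TCP pose, the force and the opening at its end, in the units of the state.
- sensors.get_state(): the state, without advancing time (a new reading comes with each control period).
- vision.get_image(name): name is "side" or "top"; returns a dict with "pixels" (480x640x3 uint8, blue, green, red), "fovy" (degrees; the focal length in pixels is half the picture's height over the tangent of half this angle, whatever the lens; pixels are square), "cx", "cy" (the principal point, pixels), "k1" (the pictures are not rectified: a ray, as slopes to the right and down, at radius r is drawn at 1 + k1 r^2 times it, then the intrinsics apply), "eye" and "attitude" of the camera in the world. Camera axes: x right, y down, z forward; pixel columns grow to the right and rows downward; lengths in m; the calibration is good to about 2 mm. A picture is of the moment at which its call begins. There is no depth.
- manip.hand_in(): hands the job in, once; it reports no verdict.
The state is a dict: "time_s": time; "q": joint angles; "joint_velocities": joint speeds; "tau": joint torques, N m; "tool_pos": TCP position; "orientation": TCP orientation; "force": force on the tool from outside, world axes, zero at the start; "wrist_torque": the same for the moment, N m; "gripper_width": finger opening in m.
Only numpy, scipy, OpenCV 4.12 (cv2) and the standard library are available. Lean on these libraries where they do the work, as an engineer would, in place of code of your own. Each camera call takes 0.05 s, during which the arm holds its last target. There are 200 camera calls.

## Working session

There is one attempt and no reset: what is moved stays moved. The work goes in short steps, Python scripts to look and compute and a tool call to move; the robot and the scene stay as the last step left them, time stands still between calls to the robot, and variables do not carry over. Pictures are saved under pics/ and viewed, about 8 in all and at most 12, crops included, and the job is handed in when it is done.

Besides the shell and the picture viewer there is one more tool, called after ">>>" by a JSON object that holds its "op" and its "data", one argument or row to a line. servo_tool: Moves the arm, as the interface text tells. Its arguments: {"type":"object","properties":{"targets":{"type":"array"},"jaw":{"type":"number"}},"required":["targets"]}

```bash
ls; mkdir -p pics; cat > h.py <<'E'
import numpy as np, cv2
from rig import sensors, vision, manip
def shot(name,fn=None):
    im=vision.get_image(name)
    if fn: cv2.imwrite('pics/'+fn,im['pixels'])
    return im
def K(im):
    f=im['pixels'].shape[0]/2/np.tan(np.radians(im['fovy'])/2)
    return f,im['cx'],im['cy'],im['k1']
def ray(im,u,v):
    f,cx,cy,k=K(im); d=np.array([(u-cx)/f,(v-cy)/f]); s=d.copy()
    for _ in range(30): s=d/(1+k*(s@s))
    return np.array(im['eye']),np.array(im['attitude'])@np.array([s[0],s[1],1])
def onz(im,u,v,z):
    e,d=ray(im,u,v); return e+d*(z-e[2])/d[2]
def proj(im,p):
    f,cx,cy,k=K(im); c=np.array(im['attitude']).T@(np.array(p)-im['eye']); s=c[:2]/c[2]; s=s*(1+k*(s@s))
    return np.array([cx+f*s[0],cy+f*s[1]])
E
python3 - <<'E'
from h import *
np.set_printoptions(precision=4,suppress=True)
for n in('top','side'):
    im=shot(n,n+'0.png'); print(n,K(im),im['eye'],im['attitude'])
print(sensors.get_state(), manip.nose_length)
E
```

```text
pics
top (np.float64(529.4570657340871), 324.3028081760485, 240.4586910940997, -0.07040937741579358) [-0.3605 -0.1536  1.545 ] [[ 0.1614 -0.8518  0.4984]
 [-0.9868 -0.1336  0.0912]
 [-0.0111 -0.5065 -0.8622]]
side (np.float64(511.8445793103801), 320.1038687426198, 237.25314378908163, 0.03699215857290743) [-1.0659  0.4556  1.0612] [[-0.3069 -0.4813  0.8211]
 [-0.9515  0.1729 -0.2544]
 [-0.0195 -0.8594 -0.511 ]]
{'time_s': 0.1, 'q': array([1.0123, 0.1046, 0.0966, 1.5639, 0.    , 1.3531]), 'joint_velocities': array([-0.0006, -0.0014,  0.0033,  0.0005, -0.0001,  0.0021]), 'tau': array([  0.006 , -55.821 ,  50.4718,   0.0131,  -0.0004,  -0.    ]), 'tool_pos': array([0.2004, 0.5653, 0.2386]), 'orientation': array([[-0.0006,  0.3342,  0.9425],
       [-0.001 ,  0.9425, -0.3342],
       [-1.    , -0.0011, -0.0003]]), 'force': array([ 0.1161,  0.016 , -0.2305]), 'wrist_torque': array([-0.0195, -0.066 , -0.013 ]), 'gripper_width': 0.08521066673926005} 0.008
```

View pics/top0.png

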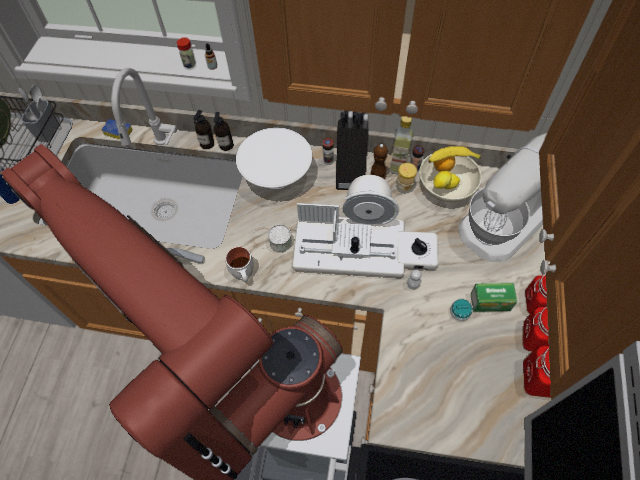

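View pics/side0.png

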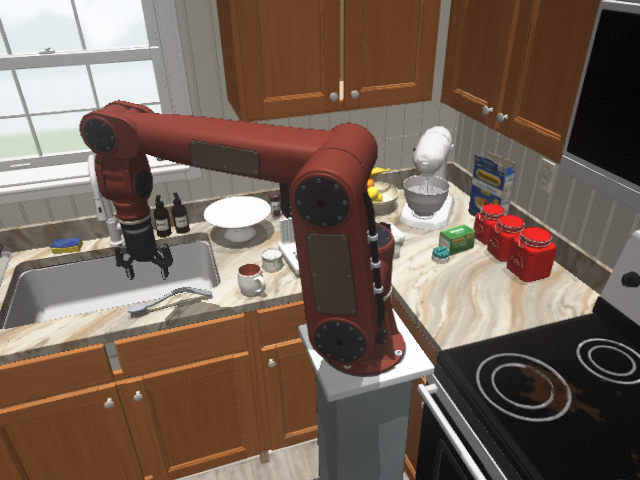

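Top view: the slicer spans columns 293–438 at rows 205–275, with the knob near (420,247), the carriage grip near (354,243) and the mark near (319,263). In the side view the arm hides the slicer. I'll enlarge the top crop.

```bash
python3 - <<'E'
from h import *
a=cv2.imread('pics/top0.png')[190:300,280:445]
cv2.imwrite('pics/c0.png',cv2.resize(a,None,fx=4.8,fy=4.8,interpolation=cv2.INTER_CUBIC))
E
```

```text
(no output)
```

View pics/c0.png

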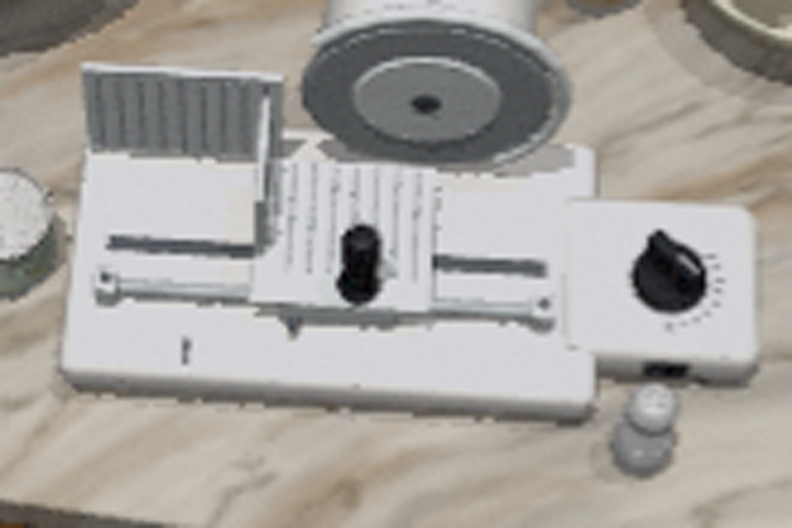

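```bash
python3 - <<'E'
from h import *
np.set_printoptions(precision=4,suppress=True)
im=shot('top'); c=lambda u,v,z: onz(im,280+(u+.5)/4.8-.5,190+(v+.5)/4.8-.5,z)
P=dict(bed_fl=(68,366,.045),bed_fr=(590,405,.045),kn_bl=(570,203,.051),kn_br=(750,207,.051),kn_fr=(757,360,.051),kn_fl=(568,347,.051),mark=(186,350,.047),griptop=(361,233,.146),skirt=(670,278,.06),ballL=(107,283,.07),salt=(652,405,.085))
W={k:c(*v) for k,v in P.items()}
for k,v in W.items(): print(k,v)
d=W['bed_fl']-W['bed_fr']; yaw=np.arctan2(-d[0],d[1]); print('yaw',yaw)
d=W['kn_bl']-W['kn_br']; print(np.arctan2(-d[0],d[1]))
def fr(y):return np.array([[np.cos(y),-np.sin(y)],[np.sin(y),np.cos(y)]])
# fit known: bed corners, mark(y=.110), griptop(-.103,-.082), knob corners
src=[(-.160,.195),(-.160,-.165),(-.103,-.082),(.0,-.275)][:3]
dst=[W['bed_fl'][:2],W['bed_fr'][:2],W['griptop'][:2]]
A=np.array(src);B=np.array(dst);a=A-A.mean(0);b=B-B.mean(0)
y=np.arctan2((a[:,0]*b[:,1]-a[:,1]*b[:,0]).sum(),(a*b).sum());R=fr(y);t=B.mean(0)-R@A.mean(0)
print('fit',y,t,(R@A.T).T+t-B)
for k,v in W.items(): print(k,R.T@(v[:2]-t))
print(np.degrees(y))
a=im['pixels'][228:268,405:440];cv2.imwrite('pics/c1.png',cv2.resize(a,None,fx=16,fy=14,interpolation=cv2.INTER_NEAREST))
E
```

```text
bed_fl [0.3985 0.0864 0.045 ]
bed_fr [ 0.4235 -0.2596  0.045 ]
kn_bl [ 0.5734 -0.2319  0.051 ]
kn_br [ 0.5895 -0.3547  0.051 ]
kn_fr [ 0.4709 -0.3661  0.051 ]
kn_fl [ 0.4612 -0.2409  0.051 ]
mark [0.4216 0.0105 0.047 ]
griptop [ 0.4709 -0.0968  0.146 ]
skirt [ 0.5193 -0.3033  0.06  ]
ballL [0.4513 0.0686 0.07  ]
salt [ 0.4087 -0.2962  0.085 ]
yaw 0.0721586341791087
0.12984724813241358
fit 0.12186727103901324 [ 0.5688 -0.0556] [[-0.0122  0.032 ]
 [ 0.0066  0.0207]
 [ 0.0056 -0.0527]]
bed_fl [-0.1518  0.1617]
bed_fr [-0.169  -0.1848]
kn_bl [-0.0168 -0.1755]
kn_br [-0.0158 -0.2994]
kn_fr [-0.1349 -0.2962]
kn_fl [-0.1293 -0.1708]
mark [-0.1381  0.0836]
griptop [-0.1022 -0.029 ]
skirt [-0.0792 -0.2398]
ballL [-0.1015  0.1376]
salt [-0.1881 -0.2193]
6.982480291312346
```

View pics/c1.png

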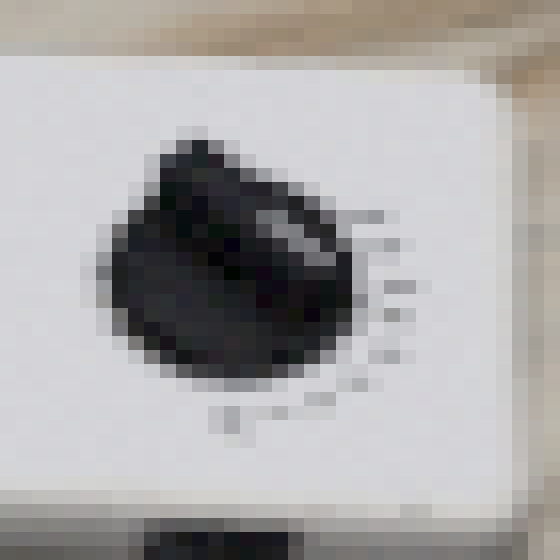

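c1 (zoomed 16x14): skirt spans columns 100–360 with its bottom at row 380. The bar runs from the upper left (200,150) to the lower right (340,250), and the white line is at the right end. So the knob is open, roughly 2 rad.

```bash
python3 - <<'E'
from h import *
np.set_printoptions(precision=4,suppress=True)
im=shot('top'); g=cv2.cvtColor(im['pixels'],cv2.COLOR_BGR2GRAY).astype(float)
def edge(us,vr,z,sgn):
    pts=[]
    for u in us:
        d=np.diff(g[vr[0]:vr[1],u])*sgn; i=d.argmax(); 
        o=0.5*(d[i-1]-d[i+1])/(d[i-1]-2*d[i]+d[i+1]) if 0<i<len(d)-1 else 0
        pts.append(onz(im,u,vr[0]+i+.5+o,z)[:2])
    l=cv2.fitLine(np.float32(pts),cv2.DIST_HUBER,0,.001,.001).ravel()
    if l[1]<0:l[:2]*=-1
    return np.arctan2(-l[0],l[1]),l[2:],l
print('bed front z45',edge(range(300,398,3),(262,275),.045,-1)[:2])
print('bed foot z0',edge(range(300,398,3),(268,280),.0,1)[:2])
print('knob back z51',edge(range(404,432,2),(226,240),.051,1)[:2])
print('knob front z51',edge(range(403,432,2),(258,268),.051,-1)[:2])
c=lambda u,v,z: onz(im,u,v,z)[:2]
w=c(426,245.9,.088);o=c(417.5,238.7,.088);print('bar',w,o,(w+o)/2,np.linalg.norm(w-o),np.arctan2(*(w-o)[::-1]))
print('skirt front',c(419.2,254.6,.053),'centre u', c(419.2,247,.058))
print('griptop',c(354.9,238.4,.146),'gripbase',c(354,252,.08))
E
```

```text
bed front z45 (np.float32(0.08341571), array([ 0.4087, -0.0803], dtype=float32))
bed foot z0 (np.float32(0.08779963), array([ 0.4142, -0.0658], dtype=float32))
knob back z51 (np.float32(0.11137279), array([ 0.584 , -0.2954], dtype=float32))
knob front z51 (np.float32(0.059627485), array([ 0.4612, -0.3038], dtype=float32))
bar [ 0.512  -0.3215] [ 0.5344 -0.2928] [ 0.5232 -0.3072] 0.03636092984023588 -2.2336877455533304
skirt front [ 0.4972 -0.306 ] centre u [ 0.5225 -0.3034]
griptop [ 0.47   -0.0972] gripbase [ 0.4591 -0.0984]
```

```bash
cat >> h.py <<'E'
from scipy.spatial.transform import Rotation as Ro
def goto(p,yaw=None,R0=None,p0=None):
    "final normalised row for TCP p, tool down, tool-y at world angle yaw"
    s=sensors.get_state(); R=np.array(s['orientation']) if R0 is None else R0; q=np.array(s['tool_pos']) if p0 is None else p0
    if yaw is None: yaw=np.arctan2(R[1,1],R[0,1])
    y=np.array([np.cos(yaw),np.sin(yaw),0]); x=np.array([0,0,-1.]); T=np.c_[x,y,np.cross(x,y)]
    d=R.T@(np.array(p)-q)/.3; r=Ro.from_matrix(R.T@T).as_rotvec()/1.5
    print(np.round(np.r_[d,r],4)); return d,r
def st():
    s=sensors.get_state(); R=np.array(s['orientation'])
    print('t',s['time_s'],'p',np.round(s['tool_pos'],4),'yaw',round(np.arctan2(R[1,1],R[0,1]),4),'xz',np.round(R[:,0],3),'F',np.round(s['force'],1),'M',np.round(s['wrist_torque'],2),'w',round(s['gripper_width'],4),'q',np.round(s['q'],2))
E
python3 - <<'E'
from h import *
goto([.42,.25,.27],1.23+.6)
E
```

```text
[-1.0350e-01 -7.4610e-01  1.0411e+00 -4.0000e-01 -3.0000e-04  5.0000e-04]
```

>>> {"op": "servo_tool", "data": {
  "targets": [
    [[-0.0125,-0.09,0.125,-0.05,0,0],[-0.025,-0.18,0.25,-0.1,0,0],[-0.0375,-0.27,0.375,-0.15,0,0],[-0.05,-0.36,0.5,-0.2,0,0],[-0.0625,-0.45,0.625,-0.25,0,0],[-0.075,-0.54,0.75,-0.3,0,0],[-0.0875,-0.63,0.875,-0.35,0,0],[-0.1,-0.72,1.0,-0.4,0,0]]
  ],
  "jaw": 1
}}

```text
time_s: 1.0
tool_pos: [0.4118, 0.26, 0.2695]
orientation: [[0.0, -0.259, 0.966], [0.0, 0.966, 0.259], [-1.0, 0.0, 0.0]]
force: [1.8, 0.5, -0.1]
gripper_width: 0.0852
```

```bash
python3 - <<'E'
from h import *
st(); goto([.46,-.05,.275],2.3)
E
```

```text
t 1.0 p [0.4118 0.26   0.2695] yaw 1.8332 xz [ 0.  0. -1.] F [ 1.8  0.5 -0.1] M [ 0.06 -0.03  0.04] w 0.0852 q [ 0.29 -0.23 -0.17  1.63  0.    0.03]
[-1.8500e-02 -1.0397e+00 -1.1280e-01 -3.1120e-01  3.0000e-04 -0.0000e+00]
```

>>> {"op": "servo_tool", "data": {
  "targets": [
    [[-0.0025,-0.125,-0.0125,-0.04,0,0],[-0.005,-0.25,-0.025,-0.08,0,0],[-0.0075,-0.375,-0.0375,-0.12,0,0],[-0.01,-0.5,-0.05,-0.16,0,0],[-0.0125,-0.625,-0.0625,-0.2,0,0],[-0.015,-0.75,-0.08,-0.24,0,0],[-0.0175,-0.875,-0.095,-0.28,0,0],[-0.02,-1.0,-0.11,-0.31,0,0]]
  ]
}}

```text
time_s: 1.8
tool_pos: [0.456, -0.0383, 0.2753]
orientation: [[0.0, -0.664, 0.748], [0.0, 0.748, 0.664], [-1.0, -0.0, 0.0]]
force: [0.9, 0.0, -0.6]
gripper_width: 0.0854
```

```bash
python3 - <<'E'
from h import *
st(); goto([.523,-.306,.19],2.479)
E
```

```text
t 1.8 p [ 0.456  -0.0383  0.2753] yaw 2.2973 xz [ 0.  0. -1.] F [ 0.9  0.  -0.6] M [-0.06 -0.1   0.03] w 0.0854 q [-0.37 -0.32 -0.23  1.66  0.   -1.1 ]
[ 2.845e-01 -8.153e-01 -4.258e-01 -1.212e-01  2.000e-04  1.000e-04]
```

>>> {"op": "servo_tool", "data": {
  "targets": [
    [[0,-0.125,-0.065,-0.02,0,0],[0,-0.25,-0.13,-0.04,0,0],[0,-0.375,-0.195,-0.06,0,0],[0,-0.5,-0.26,-0.08,0,0],[0,-0.625,-0.325,-0.1,0,0],[0,-0.75,-0.39,-0.12,0,0],[0.1,-0.815,-0.426,-0.121,0,0],[0.25,-0.815,-0.426,-0.121,0,0]]
  ]
}}

```text
time_s: 2.6
tool_pos: [0.5234, -0.3087, 0.2011]
orientation: [[0.003, -0.785, 0.619], [-0.004, 0.619, 0.785], [-1.0, -0.005, -0.001]]
force: [0.5, 0.9, -1.3]
gripper_width: 0.0854
```

```bash
python3 - <<'E'
from h import *
st()
im=shot('top','t1.png'); im2=shot('side','s1.png')
a=cv2.resize(im['pixels'][180:300,330:450],None,fx=3.3,fy=3.3,interpolation=cv2.INTER_CUBIC)
b=cv2.resize(im2['pixels'][180:300,270:390],None,fx=3.3,fy=3.3,interpolation=cv2.INTER_CUBIC)
cv2.imwrite('pics/c2.png',np.hstack([a,b]))
for p in([.523,-.306,.088],[.523,-.306,.055]): print(proj(im,p),proj(im2,p))
E
```

```text
t 2.6 p [ 0.5234 -0.3087  0.2011] yaw 2.4737 xz [ 0.003 -0.004 -1.   ] F [ 0.5  0.9 -1.3] M [ 0.03 -0.08  0.02] w 0.0854 q [-0.75  0.12  0.04  1.49 -0.   -1.65]
[421.36295639 242.29334124] [385.80257448 221.86573248]
[419.86782876 247.42337538] [385.41383955 229.21210879]
```

View pics/c2.png

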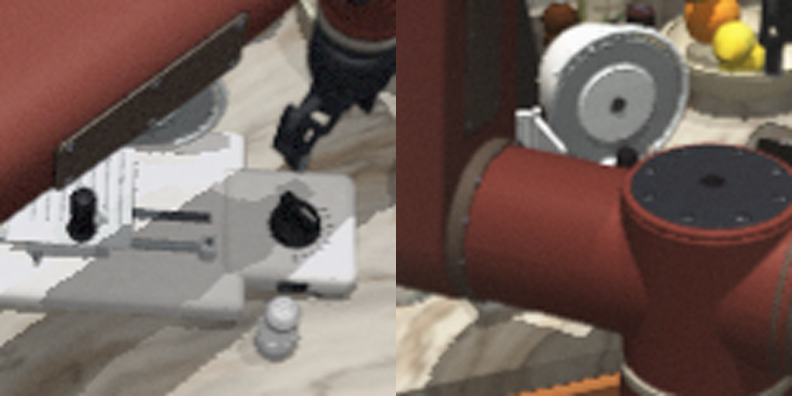

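The top crop shows the gripper above the knob, which appears at full-image (419,247) as predicted, and the side view is blocked by the arm. I'll descend now.

```bash
python3 - <<'E'
from h import *
goto([.523,-.305,.074],2.46)
E
```

```text
[ 0.3958 -0.0189  0.0008  0.0103  0.0007 -0.0078]
```

```bash
python3 - <<'E'
from h import *
st();goto([.523,-.305,.074],2.46)
E
```

```text
t 2.7 p [ 0.5194 -0.3026  0.1928] yaw 2.4755 xz [-0.009  0.008 -1.   ] F [-1.2  1.5 -0.7] M [ 0.09  0.05 -0.  ] w 0.0852 q [-0.74  0.12  0.03  1.49  0.   -1.65]
[ 0.3958 -0.0189  0.0008  0.0103  0.0007 -0.0078]
```

>>> {"op": "servo_tool", "data": {
  "targets": [
    [[0.06,0,0,0,0,0],[0.13,0,0,0,0,0],[0.2,0,0,0,0,0],[0.27,0,0,0,0,0],[0.33,0,0,0,0,0],[0.37,0,0,0,0,0],[0.4,0,0,0,0,0],[0.415,0,0,0,0,0]]
  ]
}}

```text
time_s: 3.5
tool_pos: [0.5226, -0.3046, 0.0762]
orientation: [[0.0, -0.787, 0.617], [-0.0, 0.617, 0.787], [-1.0, -0.0, 0.0]]
force: [-0.7, -0.3, 0.0]
gripper_width: 0.0854
```

>>> {"op": "servo_tool", "data": {
  "targets": [
    [[0,0,0,0,0,0],[0,0,0,0,0,0],[0,0,0,0,0,0],[0,0,0,0,0,0],[0,0,0,0,0,0],[0,0,0,0,0,0],[0,0,0,0,0,0],[0,0,0,0,0,0]]
  ]
}}

```text
time_s: 4.3
tool_pos: [0.5224, -0.3045, 0.0758]
orientation: [[0.0, -0.787, 0.617], [0.0, 0.617, 0.787], [-1.0, 0.0, 0.0]]
force: [-0.2, -0.3, -0.2]
gripper_width: 0.0855
```

```bash
python3 - <<'E'
from h import *
st()
im=shot('top','t2.png')
cv2.imwrite('pics/c3.png',cv2.resize(im['pixels'][205:285,380:460],None,fx=7,fy=7,interpolation=cv2.INTER_CUBIC))
E
```

```text
t 4.3 p [ 0.5224 -0.3045  0.0758] yaw 2.4765 xz [ 0.  0. -1.] F [-0.2 -0.3 -0.2] M [-0.    0.03 -0.02] w 0.0855 q [-0.74  0.15 -0.15  1.27  0.   -1.65]
```

View pics/c3.png

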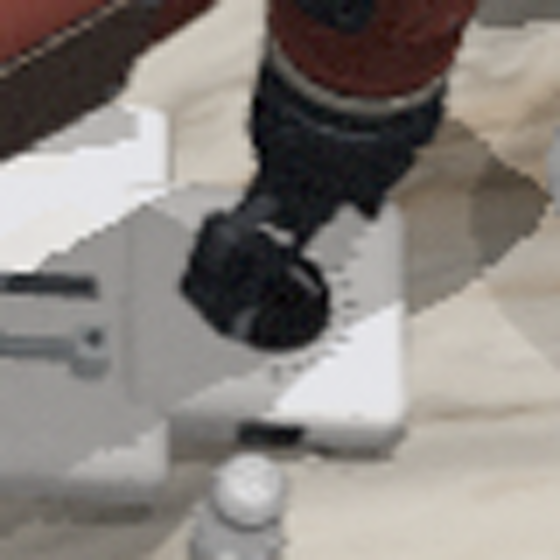

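The knob sits between the two fingers, one at the lower left of the knob and one at the upper right. Closing.

>>> {"op": "servo_tool", "data": {
  "targets": [
    [[0,0,0,0,0,0],[0,0,0,0,0,0],[0,0,0,0,0,0],[0,0,0,0,0,0],[0,0,0,0,0,0],[0,0,0,0,0,0],[0,0,0,0,0,0],[0,0,0,0,0,0]]
  ],
  "jaw": -1
}}

```text
time_s: 5.15
tool_pos: [0.519, -0.3022, 0.0759]
orientation: [[-0.007, -0.787, 0.617], [0.004, 0.617, 0.787], [-1.0, 0.008, -0.001]]
force: [-19.8, 12.8, 17.9]
gripper_width: 0.0128
```

```bash
python3 - <<'E'
from h import *
st()
E
```

```text
t 5.15 p [ 0.519  -0.3022  0.0759] yaw 2.4765 xz [-0.007  0.004 -1.   ] F [-19.8  12.8  17.9] M [ 2.6   4.24 -0.02] w 0.0128 q [-0.74  0.15 -0.15  1.28 -0.   -1.65]
```

>>> {"op": "servo_tool", "data": {
  "targets": [
    [[-0.003,0.007,0,0,0,0],[-0.007,0.013,0,0,0,0],[-0.007,0.018,0,0,0,0],[-0.007,0.018,0,0,0,0],[-0.007,0.018,0,0,0,0],[-0.007,0.018,0,0,0,0],[-0.007,0.018,0,0,0,0],[-0.007,0.018,0,0,0,0]]
  ]
}}

```text
time_s: 5.95
tool_pos: [0.5185, -0.3018, 0.0761]
orientation: [[0.001, -0.787, 0.617], [-0.0, 0.617, 0.787], [-1.0, -0.001, 0.0]]
force: [5.9, -7.2, -18.0]
gripper_width: 0.0126
```

```bash
python3 - <<'E'
from h import *
st()
E
```

```text
t 5.95 p [ 0.5185 -0.3018  0.0761] yaw 2.4762 xz [ 0.001 -0.    -1.   ] F [  5.9  -7.2 -18. ] M [-1.58 -1.58 -0.03] w 0.0126 q [-0.74  0.14 -0.16  1.27  0.   -1.65]
```

>>> {"op": "servo_tool", "data": {
  "targets": [
    [[0.0035,-0.005,0,0.03,0,0],[0.0035,-0.005,0,0.09,0,0],[0.0035,-0.005,0,0.15,0,0],[0.0035,-0.005,0,0.21,0,0],[0.0035,-0.005,0,0.27,0,0],[0.0035,-0.005,0,0.33,0,0],[0.0035,-0.005,0,0.38,0,0],[0.0035,-0.005,0,0.42,0,0]]
  ]
}}

```text
time_s: 6.75
tool_pos: [0.5182, -0.3014, 0.076]
orientation: [[-0.002, -0.269, 0.963], [0.002, 0.963, 0.269], [-1.0, 0.002, -0.002]]
force: [-6.0, 1.9, -1.9]
gripper_width: 0.0126
```

```bash
python3 - <<'E'
from h import *
st()
E
```

```text
t 6.75 p [ 0.5182 -0.3014  0.076 ] yaw 1.8435 xz [-0.002  0.002 -1.   ] F [-6.   1.9 -1.9] M [0.34 0.92 0.07] w 0.0126 q [-0.74  0.14 -0.16  1.27 -0.   -1.02]
```

>>> {"op": "servo_tool", "data": {
  "targets": [
    [[0,0,0,0.02,0,0],[0,0,0,0.04,0,0],[0,0,0,0.06,0,0],[0,0,0,0.08,0,0],[0,0,0,0.1,0,0],[0,0,0,0.11,0,0],[0,0,0,0.12,0,0],[0,0,0,0.125,0,0]]
  ]
}}

```text
time_s: 7.55
tool_pos: [0.5182, -0.3012, 0.076]
orientation: [[-0.003, -0.088, 0.996], [0.002, 0.996, 0.088], [-1.0, 0.002, -0.002]]
force: [-5.4, 3.0, -1.0]
gripper_width: 0.0128
```

```bash
python3 - <<'E'
from h import *
st()
E
```

```text
t 7.55 p [ 0.5182 -0.3012  0.076 ] yaw 1.6586 xz [-0.003  0.002 -1.   ] F [-5.4  3.  -1. ] M [0.52 1.03 0.04] w 0.0128 q [-0.74  0.14 -0.16  1.27 -0.   -0.83]
```

>>> {"op": "servo_tool", "data": {
  "targets": [
    [[0,0,0,0.01,0,0],[0,0,0,0.02,0,0],[0,0,0,0.03,0,0],[0,0,0,0.04,0,0],[0,0,0,0.05,0,0],[0,0,0,0.05,0,0],[0,0,0,0.05,0,0],[0,0,0,0.05,0,0]]
  ]
}}

```text
time_s: 8.35
tool_pos: [0.5182, -0.3012, 0.0761]
orientation: [[-0.003, -0.016, 1.0], [0.002, 1.0, 0.016], [-1.0, 0.002, -0.003]]
force: [-5.9, 2.0, -0.6]
gripper_width: 0.0124
```

```bash
python3 - <<'E'
from h import *
st()
E
```

```text
t 8.35 p [ 0.5182 -0.3012  0.0761] yaw 1.5868 xz [-0.003  0.002 -1.   ] F [-5.9  2.  -0.6] M [0.36 1.27 1.84] w 0.0124 q [-0.74  0.14 -0.16  1.27 -0.   -0.76]
```

Mz jumped from 0.04 to 1.84 N m, so the knob is at its stop. I'll release it and rise.

>>> {"op": "servo_tool", "data": {
  "targets": [
    [[0,0,0,0,0,0],[0,0,0,0,0,0],[0,0,0,0,0,0],[0,0,0,0,0,0],[0,0,0,0,0,0],[0,0,0,0,0,0],[-0.01,0,0,0,0,0],[-0.03,0,0,0,0,0]]
  ],
  "jaw": 1
}}

```text
time_s: 9.15
tool_pos: [0.5191, -0.3019, 0.0857]
orientation: [[-0.001, -0.013, 1.0], [0.001, 1.0, 0.013], [-1.0, 0.001, -0.001]]
force: [-0.8, -0.7, -0.3]
gripper_width: 0.0852
```

>>> {"op": "servo_tool", "data": {
  "targets": [
    [[-0.05,0,0,0,0,0],[-0.12,0,0,0,0,0],[-0.2,0,0,0,0,0],[-0.28,0,0,0,0,0],[-0.36,0,0,0,0,0],[-0.44,0,0,0,0,0],[-0.5,0,0,0,0,0],[-0.53,0,0,0,0,0]]
  ]
}}

```text
time_s: 9.95
tool_pos: [0.5199, -0.3027, 0.2482]
orientation: [[0.003, -0.013, 1.0], [-0.002, 1.0, 0.013], [-1.0, -0.002, 0.003]]
force: [0.1, -0.3, -0.0]
gripper_width: 0.0854
```

```bash
python3 - <<'E'
from h import *
st(); goto([.46,-.09,.24],1.65)
im=shot('top','t3.png')
cv2.imwrite('pics/c4.png',cv2.resize(im['pixels'][205:285,290:450],None,fx=5,fy=5,interpolation=cv2.INTER_CUBIC))
E
```

```text
t 9.95 p [ 0.5199 -0.3027  0.2482] yaw 1.584 xz [ 0.003 -0.002 -1.   ] F [ 0.1 -0.3 -0. ] M [ 0.02  0.01 -0.03] w 0.0854 q [-0.74  0.11  0.12  1.58  0.   -0.76]
[ 0.0251  0.7116 -0.1902 -0.044   0.0018  0.0017]
```

View pics/c4.png

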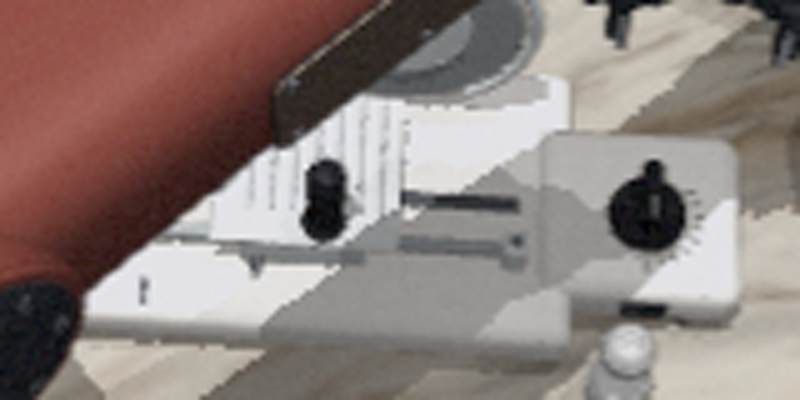

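The knob bar now lies along the slicer's x with the white line toward the robot (crop 655,205), so it is at zero. The grip is still at (326,172)/5. Moving above the grip.

>>> {"op": "servo_tool", "data": {
  "targets": [
    [[0,0.05,-0.1,-0.02,0,0],[0,0.17,-0.16,-0.044,0,0],[0,0.29,-0.168,-0.044,0,0],[0,0.41,-0.168,-0.044,0,0],[0,0.53,-0.168,-0.044,0,0],[0,0.62,-0.168,-0.044,0,0],[0,0.68,-0.168,-0.044,0,0],[0.03,0.7,-0.168,-0.044,0,0]]
  ]
}}

```text
time_s: 10.8
tool_pos: [0.4664, -0.0915, 0.2364]
orientation: [[0.001, -0.081, 0.997], [-0.0, 0.997, 0.081], [-1.0, -0.001, 0.001]]
force: [-0.1, -0.7, -0.0]
gripper_width: 0.0854
```

>>> {"op": "servo_tool", "data": {
  "targets": [
    [[0.05,0,0,0,0,0],[0.1,0,0,0,0,0],[0.12,0,0,0,0,0],[0.14,0,0,0,0,0],[0.14,0,0,0,0,0],[0.14,0,0,0,0,0],[0.14,0,0,0,0,0],[0.14,0,0,0,0,0]]
  ]
}}

```text
time_s: 11.6
tool_pos: [0.4664, -0.093, 0.1943]
orientation: [[0.001, -0.079, 0.997], [-0.0, 0.997, 0.079], [-1.0, -0.0, 0.001]]
force: [-0.2, 0.4, 0.2]
gripper_width: 0.0856
```

```bash
python3 - <<'E'
from h import *
st(); goto([.467,-.094,.112],1.65)
im=shot('top','t4.png');im2=shot('side','s4.png')
print(proj(im,[.467,-.094,.146]),proj(im2,[.467,-.094,.146]))
a=cv2.resize(im['pixels'][180:280,280:380],None,fx=4,fy=4,interpolation=cv2.INTER_CUBIC)
b=cv2.resize(im2['pixels'][180:280,270:370],None,fx=4,fy=4,interpolation=cv2.INTER_CUBIC)
cv2.imwrite('pics/c5.png',np.hstack([a,b]))
E
```

```text
t 11.6 p [ 0.4664 -0.093   0.1943] yaw 1.6499 xz [ 0.001 -0.    -1.   ] F [-0.2  0.4  0.2] M [ 0.    0.05 -0.03] w 0.0856 q [-0.47 -0.29 -0.35  1.5   0.   -0.55]
[ 2.745e-01 -3.400e-03  1.600e-03 -1.000e-04  5.000e-04  2.000e-04]
[353.73484628 239.10045689] [339.39416052 224.57986353]
```

View pics/c5.png

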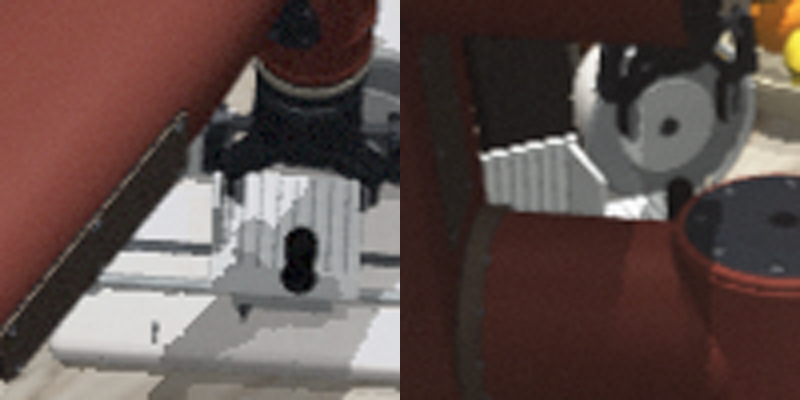

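Both views show the fingers straddling the grip: top shows it at (300,240)/4 and side at (680,185)/4, within 2 px of prediction. Descend and close.

>>> {"op": "servo_tool", "data": {
  "targets": [
    [[0.03,0,0,0,0,0],[0.08,0,0,0,0,0],[0.13,0,0,0,0,0],[0.18,0,0,0,0,0],[0.22,0,0,0,0,0],[0.25,-0.003,0,0,0,0],[0.272,-0.003,0,0,0,0],[0.272,-0.003,0,0,0,0]]
  ]
}}

```text
time_s: 12.5
tool_pos: [0.4658, -0.0936, 0.1113]
orientation: [[-0.001, -0.079, 0.997], [0.001, 0.997, 0.079], [-1.0, 0.001, -0.001]]
force: [0.3, -0.3, -0.2]
gripper_width: 0.0853
```

>>> {"op": "servo_tool", "data": {
  "targets": [
    [[0,0,0,0,0,0],[0,0,0,0,0,0],[0,0,0,0,0,0],[0,0,0,0,0,0],[0,0,0,0,0,0],[0,0,0,0,0,0],[0,0,0,0,0,0],[0,0,0,0,0,0]]
  ],
  "jaw": -1
}}

```text
time_s: 13.3
tool_pos: [0.4665, -0.094, 0.1129]
orientation: [[0.001, -0.079, 0.997], [-0.001, 0.997, 0.079], [-1.0, -0.001, 0.001]]
force: [-1.1, -0.5, 5.5]
gripper_width: 0.025
```

```bash
python3 - <<'E'
from h import *
st()
E
```

```text
t 13.3 p [ 0.4665 -0.094   0.1129] yaw 1.6499 xz [ 0.001 -0.001 -1.   ] F [-1.1 -0.5  5.5] M [-0.06  0.31  0.02] w 0.025 q [-0.47 -0.27 -0.49  1.35 -0.   -0.55]
```

>>> {"op": "servo_tool", "data": {
  "targets": [
    [[0,0.01,0,0,0,0],[0,0.035,0,0,0,0],[0,0.065,0,0,0,0],[0,0.095,0,0,0,0],[0,0.12,0,0,0,0],[0,0.145,0,0,0,0],[0,0.16,0,0,0,0],[0,0.165,0,0,0,0]]
  ]
}}

```text
time_s: 14.1
tool_pos: [0.4623, -0.0444, 0.1129]
orientation: [[0.0, -0.079, 0.997], [-0.001, 0.997, 0.079], [-1.0, -0.001, 0.0]]
force: [-3.8, -2.3, 6.7]
gripper_width: 0.0252
```

```bash
python3 - <<'E'
from h import *
st()
E
```

```text
t 14.1 p [ 0.4623 -0.0444  0.1129] yaw 1.6503 xz [ 0.    -0.001 -1.   ] F [-3.8 -2.3  6.7] M [-0.43  0.7  -0.02] w 0.0252 q [-0.38 -0.31 -0.52  1.36 -0.   -0.46]
```

>>> {"op": "servo_tool", "data": {
  "targets": [
    [[0,0.003,-0.001,0,0,0],[0,0.006,-0.002,0,0,0],[0,0.009,-0.002,0,0,0],[0,0.012,-0.002,0,0,0],[0,0.015,-0.002,0,0,0],[0,0.018,-0.002,0,0,0],[0,0.02,-0.002,0,0,0],[0,0.02,-0.002,0,0,0]]
  ]
}}

```text
time_s: 14.9
tool_pos: [0.4618, -0.0387, 0.1129]
orientation: [[0.001, -0.079, 0.997], [-0.001, 0.997, 0.079], [-1.0, -0.001, 0.001]]
force: [1.0, -1.9, 6.5]
gripper_width: 0.0255
```

>>> {"op": "servo_tool", "data": {
  "targets": [
    [[0,0.003,0,0,0,0],[0,0.006,0,0,0,0],[0,0.008,0,0,0,0],[0,0.01,0,0,0,0],[0,0.011,0,0,0,0],[0,0.012,0,0,0,0],[0,0.013,0,0,0,0],[0,0.013,0,0,0,0]]
  ]
}}

```text
time_s: 15.7
tool_pos: [0.4616, -0.036, 0.1129]
orientation: [[0.001, -0.078, 0.997], [-0.003, 0.997, 0.078], [-1.0, -0.003, 0.001]]
force: [0.0, -8.1, 4.3]
gripper_width: 0.0251
```

The ball resistance has begun (Fy −8 N). Continuing in small steps.

>>> {"op": "servo_tool", "data": {
  "targets": [
    [[0,0.001,0,0,0,0],[0,0.002,0,0,0,0],[0,0.003,0,0,0,0],[0,0.004,0,0,0,0],[0,0.005,0,0,0,0],[0,0.006,0,0,0,0],[0,0.006,0,0,0,0],[0,0.006,0,0,0,0]]
  ]
}}

```text
time_s: 16.5
tool_pos: [0.4614, -0.0339, 0.1129]
orientation: [[0.001, -0.078, 0.997], [-0.002, 0.997, 0.078], [-1.0, -0.002, 0.001]]
force: [0.7, -7.0, 5.5]
gripper_width: 0.0252
```

>>> {"op": "servo_tool", "data": {
  "targets": [
    [[0,0.001,0,0,0,0],[0,0.002,0,0,0,0],[0,0.003,0,0,0,0],[0,0.004,0,0,0,0],[0,0.005,0,0,0,0],[0,0.006,0,0,0,0],[0,0.006,0,0,0,0],[0,0.006,0,0,0,0]]
  ]
}}

```text
time_s: 17.3
tool_pos: [0.4612, -0.0316, 0.1129]
orientation: [[0.001, -0.079, 0.997], [-0.001, 0.997, 0.079], [-1.0, -0.001, 0.001]]
force: [0.1, -2.9, 6.7]
gripper_width: 0.0248
```

>>> {"op": "servo_tool", "data": {
  "targets": [
    [[0,0.001,0,0,0,0],[0,0.002,0,0,0,0],[0,0.003,0,0,0,0],[0,0.004,0,0,0,0],[0,0.005,0,0,0,0],[0,0.006,0,0,0,0],[0,0.006,0,0,0,0],[0,0.006,0,0,0,0]]
  ]
}}

```text
time_s: 18.1
tool_pos: [0.461, -0.0296, 0.1129]
orientation: [[0.001, -0.079, 0.997], [-0.001, 0.997, 0.079], [-1.0, -0.001, 0.001]]
force: [1.0, -1.8, 6.8]
gripper_width: 0.0252
```

>>> {"op": "servo_tool", "data": {
  "targets": [
    [[0,0.001,0,0,0,0],[0,0.002,0,0,0,0],[0,0.003,0,0,0,0],[0,0.004,0,0,0,0],[0,0.005,0,0,0,0],[0,0.006,0,0,0,0],[0,0.006,0,0,0,0],[0,0.006,0,0,0,0]]
  ]
}}

```text
time_s: 18.9
tool_pos: [0.4608, -0.0276, 0.1129]
orientation: [[0.001, -0.079, 0.997], [-0.0, 0.997, 0.079], [-1.0, -0.001, 0.001]]
force: [0.8, -0.6, 8.1]
gripper_width: 0.0255
```

>>> {"op": "servo_tool", "data": {
  "targets": [
    [[0,0.001,0,0,0,0],[0,0.002,0,0,0,0],[0,0.003,0,0,0,0],[0,0.004,0,0,0,0],[0,0.004,0,0,0,0],[0,0.004,0,0,0,0],[0,0.004,0,0,0,0],[0,0.004,0,0,0,0]]
  ]
}}

```text
time_s: 19.7
tool_pos: [0.4608, -0.0263, 0.1129]
orientation: [[0.001, -0.079, 0.997], [-0.0, 0.997, 0.079], [-1.0, -0.0, 0.001]]
force: [0.2, -1.4, 7.0]
gripper_width: 0.0256
```

>>> {"op": "servo_tool", "data": {
  "targets": [
    [[0,0.001,0,0,0,0],[0,0.002,0,0,0,0],[0,0.003,0,0,0,0],[0,0.004,0,0,0,0],[0,0.004,0,0,0,0],[0,0.004,0,0,0,0],[0,0.004,0,0,0,0],[0,0.004,0,0,0,0]]
  ]
}}

```text
time_s: 20.5
tool_pos: [0.4606, -0.0251, 0.1129]
orientation: [[0.001, -0.079, 0.997], [-0.0, 0.997, 0.079], [-1.0, -0.0, 0.001]]
force: [0.4, 0.0, 6.3]
gripper_width: 0.0253
```

```bash
python3 - <<'E'
from h import *
st()
im=shot('top','t5.png');im2=shot('side','s5.png')
print(proj(im,[.418,.012,.05]),proj(im2,[.418,.012,.05]))
a=cv2.resize(im['pixels'][220:290,290:360],None,fx=8,fy=8,interpolation=cv2.INTER_CUBIC)
cv2.imwrite('pics/c6.png',a)
E
```

```text
t 20.5 p [ 0.4606 -0.0251  0.1129] yaw 1.65 xz [ 0.001 -0.    -1.   ] F [0.4 0.  6.3] M [-0.17 -0.01 -0.02] w 0.0253 q [-0.34 -0.32 -0.53  1.36  0.   -0.42]
[317.6846281  262.99534732] [316.32963404 258.91516934]
```

View pics/c6.png

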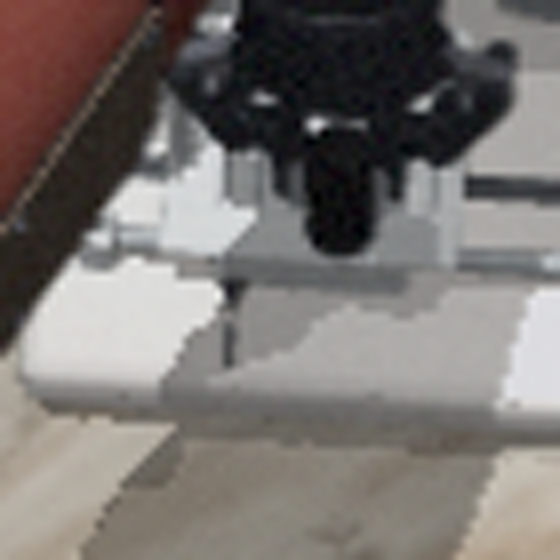

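The pointer (231,290) stands at the raised mark (230,345). Force is near zero, so I'll probe gently for the centre of the notch.

>>> {"op": "servo_tool", "data": {
  "targets": [
    [[0,0.001,0,0,0,0],[0,0.002,0,0,0,0],[0,0.003,0,0,0,0],[0,0.004,0,0,0,0],[0,0.004,0,0,0,0],[0,0.004,0,0,0,0],[0,0.004,0,0,0,0],[0,0.004,0,0,0,0]]
  ]
}}

```text
time_s: 21.4
tool_pos: [0.4606, -0.0245, 0.1129]
orientation: [[0.001, -0.079, 0.997], [-0.001, 0.997, 0.079], [-1.0, -0.002, 0.001]]
force: [-0.1, -4.3, 5.5]
gripper_width: 0.0252
```

```bash
python3 - <<'E'
from h import *
st()
E
```

```text
t 21.4 p [ 0.4606 -0.0245  0.1129] yaw 1.6495 xz [ 0.001 -0.001 -1.   ] F [-0.1 -4.3  5.5] M [-0.87  0.07 -0.02] w 0.0252 q [-0.34 -0.32 -0.53  1.36 -0.   -0.42]
```

Restoring force now appears (−4.3 N) with little movement, so the carriage is in the notch. I'll back the command off to remove the push.

>>> {"op": "servo_tool", "data": {
  "targets": [
    [[0,-0.001,0,0,0,0],[0,-0.002,0,0,0,0],[0,-0.003,0,0,0,0],[0,-0.003,0,0,0,0],[0,-0.003,0,0,0,0],[0,-0.003,0,0,0,0],[0,-0.003,0,0,0,0],[0,-0.003,0,0,0,0]]
  ]
}}

```text
time_s: 22.2
tool_pos: [0.4606, -0.0247, 0.1129]
orientation: [[0.001, -0.079, 0.997], [0.0, 0.997, 0.079], [-1.0, -0.0, 0.001]]
force: [-0.4, 0.3, 7.0]
gripper_width: 0.0251
```

```bash
python3 - <<'E'
from h import *
st()
im=shot('top','t6.png')
cv2.imwrite('pics/c7.png',cv2.resize(im['pixels'][205:300,285:445],None,fx=5,fy=5,interpolation=cv2.INTER_CUBIC))
E
```

```text
t 22.2 p [ 0.4606 -0.0247  0.1129] yaw 1.65 xz [ 0.001  0.    -1.   ] F [-0.4  0.3  7. ] M [-0.06  0.06 -0.04] w 0.0251 q [-0.34 -0.32 -0.53  1.36  0.   -0.42]
```

View pics/c7.png

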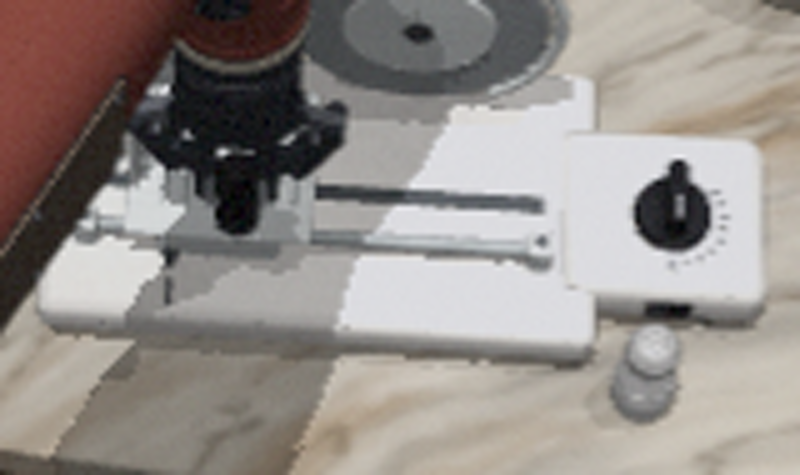

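The pointer (170,258) stands over the mark (168,290). The knob bar lies along x with its line toward the zero tick, and the salt shaker has not moved. Force on the held grip is near zero along the rod. Handing in.

```bash
python3 - <<'E'
from h import *
print(manip.hand_in()); st()
E
```

```text
the job is handed in; nothing more can be done
None
the job is handed in; nothing more can be done
```

The job is handed in: the thickness knob is at its zero stop, and the carriage is at rest in the release notch with the gripper still holding its grip.

- **Knob:** I turned it clockwise until the moment at the wrist jumped from 0.04 to 1.84 N m, then let go. The last picture shows the bar along the slicer's x with its white line toward the robot.
- **Carriage:** I slid it left about 69 mm in total. I felt the spring ball resist (about 8 N), ease off, then push back (−4.3 N) when I probed slightly further. I then backed off so there is almost no push along the rod (0.3 N).
- **Pointer and hold:** The pointer lines up with the raised mark to within about 0.5 pixel (1–2 mm). The grip is held at 25 mm opening, and the clock read about 22 s of the 53 allowed.
- **Disagreements:** My camera estimate of the knob was off by about 5 mm, which I corrected from the contact force while gripping it. The carriage also started at about 0.08 m of travel rather than at the right end, as far as I could measure. I stopped by the feel of the notch and the mark, so neither affected where it ended.
- **Not checked:** The salt shaker looks unmoved in the last picture. I didn't check the mug, tin, timer, tea box and brush again, but the arm met no unexpected contact on the way.

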